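Open the standards safe's combination lock and present it at the check-in pad

TASK

A glass vial stands on one of the two small safes: on that safe, turn the lock's dial clockwise, feeling past the light false click, until the true notch where the shackle springs out and the dial is caught, then pull the shackle out as far as it goes while the lock still lies in its seat. Then lift the open lock off the safe and finish while holding it still in the gripper, dial up and level, about 15 cm above the middle of the round check-in pad. Leave the other lock, the vial, the plug and everything else on the bench where they are.

Things in the scene. Friction and masses are not known exactly. Their poses are not given: they have to be found in the camera images.
- safe_a: fixed flat grey box on the left (+y) half of the bench. Origin on the bench under the seated lock's dial axis; x points from the shackle side towards the vial pocket, z up. Lid top 50 mm up, spanning x -40..110, y -55..55 mm. The lock lies in a seat on the lid: 12 mm high fences on all four sides keep it from sliding or turning, so it can only be lifted.
- hasp_a (a point): centre of the steel hasp eye fixed on the lid, 36 mm in front of the dial axis and 25 mm to +y of it, 13 mm above the lid. The eye is a plate 4 mm thick (x), 20 mm wide, 23 mm high; the shackle's toe leg (+y leg) passes through it, so the lock cannot be lifted while shut.
- pocket_a (a point): floor centre of the 26 mm square pocket (walls 10 mm high) on that safe's lid, 85 mm behind the dial axis, 50 mm above the bench; holds either the glass vial or the rubber plug
- lock_a_mid (a point): centre (half-way up, on the dial axis) of the steel body of the combination padlock on safe_a, lying on its back, dial up: loose, about 0.5 kg with its parts, body 26 mm high, 70 mm wide (y), from x = -28 to +46 mm in its own frame; axes parallel to the safe's when seated; 13 mm above the lid
- dial_a_grip (a point): centre of the dial's raised grip bar (42 x 12 x 24 mm high, on a disc of 48 mm diameter and 5 mm height right below it), on the vertical dial axis, 44 mm above the lid (94 mm above the bench); x axis along the bar, z up. At dial angle 0 the bar lies along the lock's x. To be gripped from above, for turning and for lifting the open lock.
- dial_a (a joint): dial angle in rad, positive clockwise seen from above; starts -0.25..0.05, stops at -0.35 and 1.75; turns with 0.05 to 0.1 N m. Clockwise comes first a light false click (shallow notch, ride on over it), then 0.58 rad further the true notch, its middle at an unknown angle from 0.93 to 1.23: the dial is caught there (0.1 rad of play either way). Do not force it on. Turn at 1 rad/s or less.
- shackle_a (a joint): how far the shackle is drawn out (m): 0 to 0.001 shut, about 0.002 in the false notch, about 0.008 sprung out at the true notch, 0.020 fully out (stop). Beyond 0.008 it needs a pull of about 2 N along the lock's -x and stays where it is left; from 0.016 the toe leg is clear of the hasp eye.
- bow_a (a point): centre of the shackle's straight cross bar (the bow: round bar 9 mm thick, straight for 26 mm along the lock's y; legs 50 mm apart), when shut 86 mm in front of the dial axis (lock's -x), 63 mm above the bench; it overhangs the safe's front edge by 46 mm, with free room below it and 40 mm between it and the safe; axes parallel to the lock's
- safe_b: fixed flat grey box on the right (-y) half of the bench. Origin on the bench under the seated lock's dial axis; x points from the shackle side towards the vial pocket, z up. Lid top 50 mm up, spanning x -40..110, y -55..55 mm. The lock lies in a seat on the lid: 12 mm high fences on all four sides keep it from sliding or turning, so it can only be lifted.
- hasp_b (a point): centre of the steel hasp eye fixed on the lid, 36 mm in front of the dial axis and 25 mm to +y of it, 13 mm above the lid. The eye is a plate 4 mm thick (x), 20 mm wide, 23 mm high; the shackle's toe leg (+y leg) passes through it, so the lock cannot be lifted while shut.
- pocket_b (a point): floor centre of the 26 mm square pocket (walls 10 mm high) on that safe's lid, 85 mm behind the dial axis, 50 mm above the bench; holds either the glass vial or the rubber plug
- lock_b_mid (a point): centre (half-way up, on the dial axis) of the steel body of the combination padlock on safe_b, lying on its back, dial up: loose, about 0.5 kg with its parts, body 26 mm high, 70 mm wide (y), from x = -28 to +46 mm in its own frame; axes parallel to the safe's when seated; 13 mm above the lid
- dial_b_grip (a point): centre of the dial's raised grip bar (42 x 12 x 24 mm high, on a disc of 48 mm diameter and 5 mm height right below it), on the vertical dial axis, 44 mm above the lid (94 mm above the bench); x axis along the bar, z up. At dial angle 0 the bar lies along the lock's x. To be gripped from above, for turning and for lifting the open lock.
- dial_b (a joint): dial angle in rad, positive clockwise seen from above; starts -0.25..0.05, stops at -0.35 and 1.75; turns with 0.05 to 0.1 N m. Clockwise comes first a light false click (shallow notch, ride on over it), then 0.58 rad further the true notch, its middle at an unknown angle from 0.93 to 1.23: the dial is caught there (0.1 rad of play either way). Do not force it on. Turn at 1 rad/s or less.
- shackle_b (a joint): how far the shackle is drawn out (m): 0 to 0.001 shut, about 0.002 in the false notch, about 0.008 sprung out at the true notch, 0.020 fully out (stop). Beyond 0.008 it needs a pull of about 2 N along the lock's -x and stays where it is left; from 0.016 the toe leg is clear of the hasp eye.
- bow_b (a point): centre of the shackle's straight cross bar (the bow: round bar 9 mm thick, straight for 26 mm along the lock's y; legs 50 mm apart), when shut 86 mm in front of the dial axis (lock's -x), 63 mm above the bench; it overhangs the safe's front edge by 46 mm, with free room below it and 40 mm between it and the safe; axes parallel to the lock's
- vial_mid (a point): centre of the clear glass vial with metal cap, 22 mm diameter, 46 mm high, standing in the pocket of one of the two safes: that is the safe whose lock is wanted
- plug_mid (a point): centre of the black rubber plug, 22 mm diameter, 14 mm high, standing in the other safe's pocket
- pad_top (a point): top centre of the round black check-in pad, 90 mm diameter, 13 mm high, fixed on the bench between the safes
- septa_jar: bystander: small glass jar, 44 mm diameter, 50 mm high, near the middle beyond the pad; origin under its centre
- solvent: bystander: amber bottle, 66 mm diameter, 150 mm high, far left; origin under its centre
- beaker: bystander: glass beaker, 66 mm diameter, 75 mm high, far right; origin under its centre
- wrench: bystander: wrench, 150 mm long, lying along its x axis on the left; origin under its centre
- driver: bystander: screwdriver, 170 mm long, lying along its x axis on the right; origin under its centre

How it is judged:
By the outcome, as a careful person would: the job done as asked, in the order asked, and still so for the second after the job is handed in, while the arm keeps its last pose, push and grip.
It also fails if it takes over 58 s, if anything falls off the work surface, if the arm or the gripper's body presses on something with over 40 N, if the wrist force passes 120 N, or if a joint passes its speed limit or range.

ROBOT

A 7-joint arm with a two-finger parallel gripper is mounted at the origin on the work surface. World frame = base frame: x ahead of the robot, y to its left, z up, the work surface at z = 0. Lengths are in m, angles in rad, forces in N, time in s.
With the tool pointing down it reaches from about 0.425 to 0.925 m from the base axis. Payload 6.8 kg.
Tool frame: the origin (TCP) lies on the centre line of the jaws, within the pads' length; the fingertips stand 8 mm ahead of it and the grasp point (between the pads) lies 11 mm behind it (bot.tips_ahead is the distance from the TCP to the fingertips, in m); z points along the fingers, y is the line along which they close (so a half turn about z gives the same grasp; the last joint's range is limited). The gripper opens to 85 mm and grips with 20 to 120 N. Pads are 22 mm wide; open, the fingers measure 114 mm over their backs; the gripper's body (76 mm by 85 mm) begins 54 mm behind the grasp point. The pads swing forward as they close: fully open they stand 13 mm farther back than shut.
Start: joints at [-0.108, 0.477, 0.022, 1.555, -0.011, 1.109, -0.083], TCP at [0.675, 0, 0.239] pointing down, gripper open.
Joint ranges: [-2.96, 2.96], [-0.34, 2.1], [-1.41, 1.46], [0.24, 2.44], [-1.37, 4.51], [0.17, 1.92], [-2.96, 2.96]. Speed limits (rad/s): [2.39, 2.39, 3.14, 3.14, 3.14, 3.14, 3.14].

INTERFACE

Orientations are given as a unit quaternion [w, x, y, z].
In Python, from station import bot gives the robot as it stands.
- The arm moves only by the tool send_rows, never from a script. Its argument "deltas" is text: rows parted by semicolons, each of 4 numbers parted by spaces: the shift along the tool's x, y, z in m, then the turn about the tool's z in degrees. In form: x y z spin; .... A call has 1 to 5 rows; each row is the pose to reach, as a shift and turn from the pose commanded when the call began, along the tool's axes at that moment; what a row does not reach only later rows make up. A row lasts 1/10 s, in which the tool goes at most 50 mm and 8.59 degrees, less where a joint would pass 70% of its speed; a pose out of reach is approached as far as the arm can. A call with a gripper value outside its range is refused whole. "claw" is the opening, from 0 (shut) to 1 (fully open), set as the call begins (left out, the last holds). The fingers move at their own pace and stop on an object; "force" is the grip in N (left out, the last holds). Time passes only in rows, so rows that repeat a pose let the fingers close. It gives the time, the measured TCP pose, the force, the opening and the grip force at its end, in the units of the state.
- bot.get_obs(): the state, without advancing time (a new reading comes with each control period).
- bot.read_camera(name): name is "scene" or "side" or "wrist"; returns a dict with "img" (480x640x3 uint8, red, green, blue), "depth" (480x640 float32, m along the optical axis (not along the pixel's ray), 0 where there is no reading), "fx", "fy", "cx", "cy" (pixels), "dist_coeffs" ([k1, k2, p1, p2, k3] as OpenCV has them; the pictures are not rectified), "camera_from_world" (4x4, takes a point from world to camera coordinates). Camera axes: x right, y up, looking along -z (the intrinsics and any distortion apply to the point x, -y, -z); pixel columns grow to the right and rows downward; lengths in m; the calibration is good to about 2 mm. A picture is of the moment at which its call begins.
- bot.hand_in(): hands the job in; it is judged then, once.
Trained networks look in a picture, given as the dict that the camera call returned (one of the last four; its "shot" number tells which), for a name from the list of things; names that differ only in an ending like _2 or _b are one class to them, and where a whole thing is asked for, a point or a joint stands for the part that bears it (a point fixed in the world has none). Each returns a list of dicts, best first, with "confidence" (0 to 1); they miss things now and then, are a little off and sometimes report something else, mostly with a low value. They report only what shows in the picture. A call takes as long as a camera call.
- bot.masks_of(picture, query): "mask" (480x640 bool, what is visible of it).
- bot.landmark_of(picture, query): "xyz" ([x, y, z] in m, in world coordinates, good to about 4 mm: a listed point, or the origin of a listed thing).
The state is a dict: "t": time; "q": joint angles; "joint_vel": joint speeds; "joint_torque": joint torques, N m; "eef_pos": TCP position; "tool_rot": TCP orientation; "contact_force": force on the tool from outside, world axes, zero at the start; "torque": the same for the moment, N m; "gripper_width": opening from 0.0 (shut) to 1.0 (fully open); "grasp_force": force on a finger pad.
Only numpy, scipy, OpenCV 4.12 (cv2) and the standard library are available. Lean on these libraries where they do the work, as an engineer would, in place of code of your own. Each camera call takes 0.05 s, during which the arm holds its last target. There are 200 camera calls.

## Working session

There is one attempt and no reset: what is moved stays moved. The work goes in short steps, Python scripts to look and compute and a tool call to move; the robot and the scene stay as the last step left them, time stands still between calls to the robot, and variables do not carry over. Pictures are saved under pics/ and viewed, at most 10 in all, crops included, and the job is handed in when it is done.

Besides the shell and the picture viewer there is one more tool, called after "Call:" in YAML: its name, and indented under it one key for each argument. send_rows: Moves the arm, as the interface text tells. Its arguments: {"type":"object","properties":{"deltas":{"type":"string"},"claw":{"type":"number"},"force":{"type":"number"}},"required":["deltas"]}

```bash
mkdir -p pics; cat > h.py <<'E'
import numpy as np, cv2
from station import bot
def save(p,n): cv2.imwrite('pics/'+n+'.png',p['img'][:,:,::-1])
def lm(p,names):
    for n in names:
        print(n,[(np.round(r['xyz'],4).tolist(),round(float(r['confidence']),2)) for r in bot.landmark_of(p,n)[:3]])
E
python3 - <<'E'
from h import *
o=bot.get_obs(); print(o['t'],o['eef_pos'],o['tool_rot'],bot.tips_ahead)
for c in ['scene','side']:
    p=bot.read_camera(c); save(p,c+'0'); print(c,np.round(np.linalg.inv(p['camera_from_world']),3).tolist())
    lm(p,['safe_a','dial_a_grip','bow_a','hasp_a','lock_a_mid','pocket_a','vial_mid','plug_mid','pad_top','septa_jar','solvent','beaker'])
E
```

```text
0.0 [6.74407908e-01 1.45375740e-05 2.38313596e-01] [-6.18178191e-04  7.07084131e-01  7.07128809e-01 -7.05325652e-04] 0.008
scene [[0.772, -0.368, 0.518, 1.158], [0.636, 0.419, -0.649, -0.726], [0.022, 0.83, 0.557, 0.709], [0.0, 0.0, 0.0, 1.0]]
safe_a [([0.604, 0.2276, -0.0008], 0.96), ([0.6144, -0.1786, 0.0025], 0.87)]
dial_a_grip [([0.6066, 0.3788, -0.0013], 0.63), ([0.6016, 0.2215, 0.0991], 0.61)]
bow_a [([0.5262, -0.1999, 0.0602], 0.62), ([0.52, 0.2337, 0.0609], 0.61), ([0.5729, 0.2498, 0.0645], 0.2)]
hasp_a [([0.5689, 0.2501, 0.0641], 0.84), ([0.6966, -0.1611, 0.0555], 0.63), ([0.4251, -0.3753, 0.0041], 0.41)]
lock_a_mid [([0.6046, 0.2234, 0.0632], 0.95), ([0.5684, 0.2492, 0.0639], 0.7), ([0.6038, 0.2212, 0.0976], 0.63)]
pocket_a [([0.6914, 0.2174, 0.0516], 0.77), ([0.6944, -0.1623, 0.0493], 0.72)]
vial_mid [([0.6911, 0.2176, 0.0756], 0.68)]
plug_mid [([0.6948, -0.162, 0.0564], 0.56), ([0.4531, 0.3762, 0.001], 0.19)]
pad_top [([0.4696, 0.0155, 0.0158], 0.9), ([0.6152, -0.1818, 0.0952], 0.72)]
septa_jar [([0.718, -0.0212, -0.0005], 0.94)]
solvent [([0.6086, 0.381, -0.0013], 0.84)]
[... 228 characters left out ...]
15], 0.68), ([0.6189, -0.1812, -0.0004], 0.68), ([0.6003, 0.2225, 0.0614], 0.54)]
dial_a_grip [([0.6887, 0.2172, 0.0684], 0.57)]
bow_a [([0.5211, 0.2318, 0.0611], 0.95), ([0.5289, -0.1996, 0.0579], 0.75)]
hasp_a [([0.5764, 0.2529, 0.0638], 0.56)]
lock_a_mid [([0.6007, 0.2243, 0.0608], 0.79)]
pocket_a [([0.6964, -0.1601, 0.0496], 0.81), ([0.6907, 0.2206, 0.0471], 0.72), ([0.6008, 0.2237, 0.0624], 0.52)]
vial_mid [([0.6899, 0.2212, 0.0689], 0.6)]
plug_mid [([0.6956, -0.1598, 0.0556], 0.54)]
pad_top [([0.4701, 0.0184, 0.016], 0.86), ([0.6058, 0.2203, 0.0912], 0.49)]
septa_jar [([0.7133, -0.0224, 0.0016], 0.79)]
solvent [([0.6032, 0.3817, 0.0035], 0.97)]
beaker [([0.6378, -0.3829, 0.004], 0.81)]
```

View pics/scene0.png

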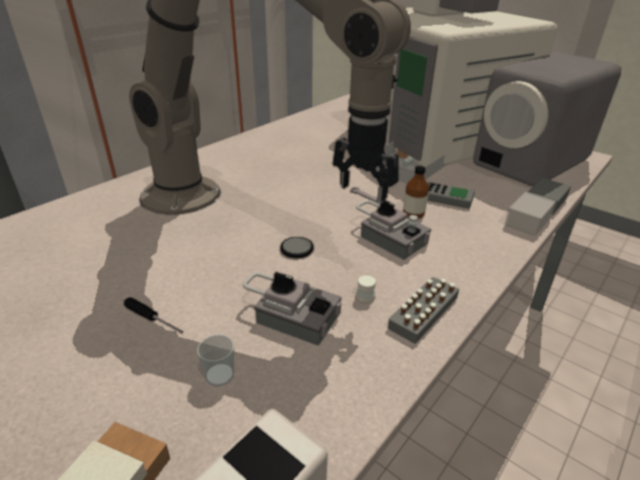

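The scene shows the left safe at about (397,232) and the right safe at about (298,305). Both pockets look dark, so I'm zooming in on them.

```bash
python3 - <<'E'
from h import *
p=bot.read_camera('side'); 
i=p['img']
def px(w,p):
    c=p['camera_from_world']@np.r_[w,1]; K=np.array([[p['fx'],0,p['cx']],[0,p['fy'],p['cy']],[0,0,1.]])
    return cv2.projectPoints(np.array([[c[0],-c[1],-c[2]]]),np.zeros(3),np.zeros(3),K,np.array(p['dist_coeffs']))[0].ravel()
s=bot.read_camera('scene')
T=[]
for q in (s,p):
  for w in ([.64,.22,.07],[.65,-.17,.07]):
    u,v=px(np.array(w),q).astype(int); print(u,v); u=np.clip(u,50,590);v=np.clip(v,37,442)
    T.append(cv2.resize(q['img'][v-37:v+38,u-50:u+50],(400,300),interpolation=cv2.INTER_CUBIC))
m=np.vstack([np.hstack(T[:2]),np.hstack(T[2:])]); cv2.imwrite('pics/z.png',m[:,:,::-1])
E
```

```text
395 217
298 292
249 299
314 191
```

View pics/z.png

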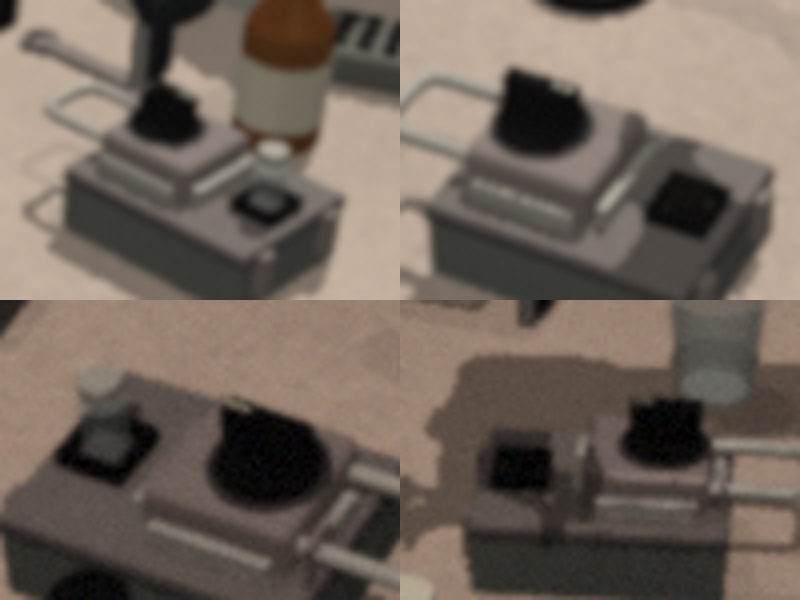

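The vial (clear, with a light cap) is in the left safe's pocket, about (110,420) in the side crop. The right safe has the flat black plug. That makes safe_a the target, with its dial axis near (0.606, 0.2255) and yaw about -4.8°. I'm moving above the dial and turning the jaws.

Call:
send_rows:
  deltas: "0.045 -0.014 0 -8.5; 0.09 -0.028 0 -17; 0.135 -0.042 0 -25.5; 0.18 -0.056 0 -34; 0.2255 -0.068 0 -42.5"

```text
t: 1.9
eef_pos: [0.6062, 0.2271, 0.2396]
tool_rot: [0.0, 0.4, 0.916, 0.0]
contact_force: [1.4, 0.8, -0.3]
gripper_width: 0.996
grasp_force: 0.0
```

Call:
send_rows:
  deltas: "0 0 0 -8.5; 0 0 0 -17; 0 0 0 -25.5; 0 0 0 -34; 0 0 0 -42.5"

```text
t: 2.4
eef_pos: [0.6071, 0.2254, 0.2393]
tool_rot: [0.0, 0.041, 0.999, -0.0]
contact_force: [-0.5, -0.1, -0.3]
gripper_width: 1.001
grasp_force: 0.0
```

```bash
python3 - <<'E'
from h import *
for k in range(2):
  p=bot.read_camera('wrist')
  lm(p,['safe_a','dial_a_grip','bow_a','hasp_a','lock_a_mid','pocket_a','vial_mid'])
save(p,'w1')
o=bot.get_obs(); print(o['t'],o['eef_pos'],o['tool_rot'],o['q'],o['contact_force'])
# bar orientation: high points from depth
d=p['depth']; v,u=np.nonzero(d>0); K=np.array([[p['fx'],0,p['cx']],[0,p['fy'],p['cy']],[0,0,1.]])
n=cv2.undistortPoints(np.c_[u,v].astype(np.float32)[:,None],K,np.array(p['dist_coeffs']))[:,0]
z=d[v,u]; c=np.c_[n[:,0]*z,-n[:,1]*z,-z,np.ones(len(z))]
w=(np.linalg.inv(p['camera_from_world'])@c.T).T[:,:3]
s=w[(abs(w[:,2]-.104)<.007)&(np.hypot(w[:,0]-.606,w[:,1]-.2255)<.035)]
print(len(s),cv2.minAreaRect((s[:,:2]*1000).astype(np.float32)),s.mean(0),np.percentile(s[:,2],[50,90]))
E
```

```text
safe_a []
dial_a_grip [([0.6078, 0.2273, 0.0987], 0.92)]
bow_a [([0.5209, 0.2338, 0.0627], 0.78)]
hasp_a [([0.5703, 0.2527, 0.0603], 0.86)]
lock_a_mid [([0.6016, 0.2239, 0.0656], 0.97)]
pocket_a [([0.6919, 0.2187, 0.0516], 0.72)]
vial_mid [([0.6863, 0.2187, 0.0692], 0.69)]
safe_a [([0.5715, 0.2533, 0.0636], 0.35)]
dial_a_grip [([0.6067, 0.2271, 0.0992], 0.66)]
bow_a [([0.5193, 0.2341, 0.0641], 0.91)]
hasp_a [([0.5724, 0.2526, 0.0634], 0.88)]
lock_a_mid [([0.6052, 0.2236, 0.0644], 0.94)]
pocket_a [([0.6899, 0.2167, 0.0521], 0.87)]
vial_mid [([0.6899, 0.2168, 0.0708], 0.72)]
3.2 [0.60702343 0.2255295  0.23932548] [1.88511957e-05 4.36924504e-02 9.99045029e-01 8.36735963e-06] [-0.20054293  0.45604491 -0.34664615  1.60584679  0.1679146   1.10912163
  0.89386948] [-0.15494417 -0.52894513 -0.76375329]
701 ((604.7828369140625, 225.3344268798828), (11.96738338470459, 41.64860916137695), 82.80667114257812) [0.60363919 0.22548929 0.10573063] [0.10595556 0.1068839 ]
```

View pics/w1.png

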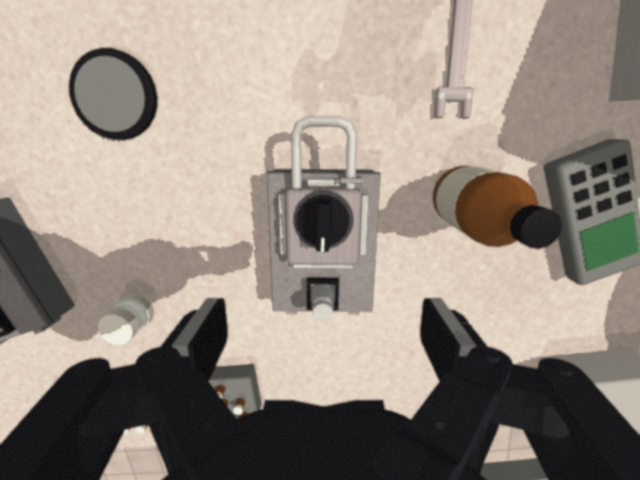

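The wrist view shows the dial at (322,220), the bow at (324,122) and the vial at (322,305). The bar's fitted rectangle is 42x12 mm, centred at (0.605, 0.2255), and its axis is at -7.2°. Descending and gripping it.

Call:
send_rows:
  deltas: "0.002 0 0.04 2.2; 0.002 0 0.08 2.2; 0.002 0 0.12 2.2; 0.002 0 0.143 2.2; 0.002 0 0.143 2.2"
  claw: 0.45
  force: 40

```text
t: 3.7
eef_pos: [0.6025, 0.2244, 0.0925]
tool_rot: [-0.003, 0.063, 0.998, -0.002]
contact_force: [-0.4, -0.3, -1.5]
gripper_width: 0.445
grasp_force: 0.0
```

Call:
send_rows:
  deltas: "0 0 0 0; 0 0 0 0; 0 0 0 0; 0 0 0 0; 0 0 0 0"
  claw: 0

```text
t: 4.2
eef_pos: [0.6063, 0.2261, 0.0983]
tool_rot: [0.002, 0.063, 0.998, 0.001]
contact_force: [-0.9, -1.2, 7.0]
gripper_width: 0.125
grasp_force: 44.3
```

```bash
cat > s.py <<'E'
from h import *
from scipy.spatial.transform import Rotation as R
o=bot.get_obs(); q=o['tool_rot']; m=R.from_quat([q[1],q[2],q[3],q[0]]).as_matrix()
print(round(o['t'],2),np.round(o['eef_pos'],4),'toolx ang',round(float(np.degrees(np.arctan2(m[1,0],m[0,0]))),2),'zdown',np.round(m[:,2],3))
print('F',np.round(o['contact_force'],2),'T',np.round(o['torque'],3),o['gripper_width'],o['grasp_force'])
E
python3 s.py
```

```text
4.2 [0.6063 0.2261 0.0983] toolx ang 172.79 zdown [ 0.003  0.001 -1.   ]
F [-0.85 -1.22  7.01] T [-0.151  0.131  0.022] 0.12473616417441809 44.30420458316803
```

Call:
send_rows:
  deltas: "0 0 0 0; 0 0 0 0"

```text
t: 4.4
eef_pos: [0.6063, 0.2261, 0.0983]
tool_rot: [0.002, 0.063, 0.998, 0.001]
contact_force: [-0.2, -0.6, 6.8]
gripper_width: 0.126
grasp_force: 44.3
```

```bash
python3 s.py
```

```text
4.4 [0.6063 0.2261 0.0983] toolx ang 172.78 zdown [ 0.003  0.001 -1.   ]
F [-0.17 -0.63  6.78] T [-0.198  0.064  0.054] 0.12641416217002763 44.308839440345764
```

Call:
send_rows:
  deltas: "0 0 -0.002 4; 0 0 -0.002 8; 0 0 -0.002 12; 0 0 -0.002 16; 0 0 -0.002 20"

```text
t: 4.9
eef_pos: [0.6051, 0.2251, 0.0984]
tool_rot: [0.0, 0.237, 0.972, -0.0]
contact_force: [0.4, -1.3, -1.6]
gripper_width: 0.126
grasp_force: 43.1
```

```bash
python3 s.py
```

```text
4.9 [0.6051 0.2251 0.0984] toolx ang 152.63 zdown [ 0.    -0.001 -1.   ]
F [ 0.45 -1.3  -1.61] T [-0.291 -0.159  0.102] 0.12551540718427434 43.14264893531799
```

Call:
send_rows:
  deltas: "0 0 0 4; 0 0 0 8; 0 0 0 12; 0 0 0 16; 0 0 0 20"

```text
t: 5.4
eef_pos: [0.605, 0.2248, 0.0984]
tool_rot: [0.0, 0.402, 0.916, -0.001]
contact_force: [0.1, -1.6, -2.1]
gripper_width: 0.132
grasp_force: 43.2
```

```bash
python3 s.py
```

```text
5.4 [0.605  0.2248 0.0984] toolx ang 132.62 zdown [-0.    -0.001 -1.   ]
F [ 0.12 -1.64 -2.05] T [-0.439 -0.032  0.129] 0.13152506800410144 43.204538226127625
```

Call:
send_rows:
  deltas: "0 0 0 3; 0 0 0 6; 0 0 0 8; 0 0 0 8"

```text
t: 5.8
eef_pos: [0.6049, 0.2248, 0.0984]
tool_rot: [0.0, 0.464, 0.886, -0.001]
contact_force: [-0.1, -3.0, -0.0]
gripper_width: 0.128
grasp_force: 43.3
```

```bash
cat >> s.py <<'E'
import sys
if len(sys.argv)>1:
    p=bot.read_camera('side'); save(p,sys.argv[1]); lm(p,['bow_a'])
E
python3 s.py t0
```

```text
5.8 [0.6049 0.2248 0.0984] toolx ang 124.74 zdown [-0.    -0.001 -1.   ]
F [-0.15 -3.03 -0.05] T [-0.593 -0.033 -0.012] 0.12789205115893887 43.303712010383606
bow_a [([0.5175, 0.2354, 0.0612], 0.95), ([0.5286, -0.1959, 0.0622], 0.53)]
```

Call:
send_rows:
  deltas: "0 0 0 2; 0 0 0 4; 0 0 0 4"

```text
t: 6.2
eef_pos: [0.6051, 0.2251, 0.0983]
tool_rot: [0.0, 0.495, 0.869, -0.0]
contact_force: [-1.0, -3.9, 0.7]
gripper_width: 0.127
grasp_force: 43.5
```

```bash
python3 s.py t1
```

```text
6.2 [0.6051 0.2251 0.0983] toolx ang 120.69 zdown [-0.    -0.001 -1.   ]
F [-0.97 -3.88  0.7 ] T [-1.044  0.07   0.043] 0.12677869780390583 43.49287211894989
bow_a [([0.5184, 0.2355, 0.0624], 0.75), ([0.5303, -0.1987, 0.0602], 0.44)]
```

Call:
send_rows:
  deltas: "0 0 0 2; 0 0 0 3; 0 0 0 3"

```text
t: 6.6
eef_pos: [0.6051, 0.2252, 0.0983]
tool_rot: [0.0, 0.517, 0.856, -0.0]
contact_force: [-0.3, -5.8, 0.5]
gripper_width: 0.124
grasp_force: 43.5
```

```bash
python3 s.py t2
```

```text
6.6 [0.6051 0.2252 0.0983] toolx ang 117.69 zdown [ 0.    -0.001 -1.   ]
F [-0.27 -5.81  0.51] T [-1.194  0.032  0.075] 0.12449300348565795 43.53633105754852
bow_a [([0.5161, 0.2327, 0.0617], 0.87)]
```

Call:
send_rows:
  deltas: "0 0 0 2; 0 0 0 3; 0 0 0 3"

```text
t: 7.0
eef_pos: [0.6052, 0.2253, 0.0984]
tool_rot: [0.0, 0.54, 0.842, -0.0]
contact_force: [-0.1, -5.5, 1.0]
gripper_width: 0.132
grasp_force: 43.5
```

```bash
python3 s.py t3
```

```text
7.0 [0.6052 0.2253 0.0984] toolx ang 114.66 zdown [ 0. -0. -1.]
F [-0.11 -5.53  0.97] T [-1.236  0.021  0.056] 0.13210537435639588 43.510528206825256
bow_a [([0.5167, 0.2377, 0.0617], 0.6), ([0.528, -0.1973, 0.0644], 0.58), ([0.567, -0.1626, 0.0653], 0.41)]
```

```bash
cat > c.py <<'E'
from h import *
import sys
p=bot.read_camera('side')
K=np.array([[p['fx'],0,p['cx']],[0,p['fy'],p['cy']],[0,0,1.]])
def px(w):
    c=p['camera_from_world']@np.r_[w,1]
    return cv2.projectPoints(np.array([[c[0],-c[1],-c[2]]]),np.zeros(3),np.zeros(3),K,np.array(p['dist_coeffs']))[0].ravel()
save(p,'cur')
# brightness profile along lock x line through bow centre
P0=np.array([.605,.2255,.063]); ux=np.array([np.cos(-.083),np.sin(-.083),0])
ds=np.arange(.072,.125,.001)
for n in sys.argv[1:]:
    im=cv2.imread('pics/%s.png'%n,0).astype(np.float32)
    prof=0
    for y in np.arange(-.008,.009,.002):
        pts=np.array([px(P0-ux*d+np.array([.083,1,0])*y) for d in ds],np.float32)
        prof=prof+cv2.remap(im,pts[:,:1],pts[:,1:],cv2.INTER_LINEAR)[:,0]/9
    print(n,prof.astype(int).tolist())
print(px(P0-ux*.086),px(P0-ux*.094))
E
python3 c.py side0 t0 t1 t2 t3 cur
python3 - <<'E'
import cv2,numpy as np
a=[cv2.resize(cv2.imread('pics/%s.png'%n)[260:360,200:340],(400,286),interpolation=2) for n in ['side0','t0','t3','cur']]
cv2.imwrite('pics/cmp.png',np.vstack([np.hstack(a[:2]),np.hstack(a[2:])]))
E
```

```text
side0 [107, 107, 107, 107, 107, 107, 106, 105, 106, 108, 112, 119, 125, 129, 129, 125, 118, 109, 100, 94, 92, 95, 100, 104, 107, 111, 116, 122, 128, 134, 137, 139, 139, 138, 137, 137, 137, 139, 139, 140, 140, 140, 140, 140, 140, 140, 141, 142, 142, 142, 141, 140, 141, 140]
t0 [116, 117, 119, 121, 122, 123, 121, 120, 118, 115, 113, 114, 118, 123, 128, 130, 129, 125, 118, 112, 107, 108, 111, 114, 117, 120, 125, 130, 137, 143, 146, 148, 149, 149, 149, 149, 149, 149, 150, 150, 150, 151, 151, 151, 151, 152, 152, 153, 153, 154, 154, 153, 152, 151]
t1 [116, 118, 119, 122, 123, 123, 122, 121, 118, 115, 113, 114, 118, 124, 129, 130, 129, 124, 115, 108, 104, 107, 112, 116, 120, 124, 127, 133, 140, 146, 148, 149, 149, 149, 149, 149, 148, 149, 150, 150, 150, 151, 151, 152, 152, 153, 153, 154, 154, 153, 153, 153, 153, 153]
t2 [116, 116, 117, 118, 119, 120, 121, 120, 119, 117, 116, 117, 120, 124, 128, 130, 127, 120, 112, 105, 102, 104, 108, 113, 116, 120, 126, 132, 139, 145, 148, 149, 149, 149, 148, 148, 149, 149, 149, 150, 150, 151, 151, 152, 152, 153, 154, 154, 154, 154, 153, 153, 152, 152]
t3 [115, 116, 116, 117, 119, 121, 121, 120, 119, 116, 114, 114, 118, 123, 128, 130, 130, 125, 117, 111, 108, 108, 110, 113, 115, 118, 123, 130, 137, 143, 146, 148, 149, 149, 149, 149, 149, 149, 149, 150, 151, 150, 151, 152, 152, 153, 154, 154, 154, 154, 154, 153, 152, 152]
cur [115, 116, 116, 117, 118, 120, 121, 120, 118, 116, 114, 115, 118, 122, 127, 130, 128, 124, 118, 111, 108, 109, 112, 114, 116, 119, 123, 129, 137, 142, 146, 149, 149, 149, 149, 148, 149, 149, 150, 150, 150, 150, 150, 151, 152, 152, 153, 154, 154, 154, 152, 152, 152, 152]
[310.87585425 323.22245571] [315.15084415 324.6176361 ]
```

View pics/cmp.png

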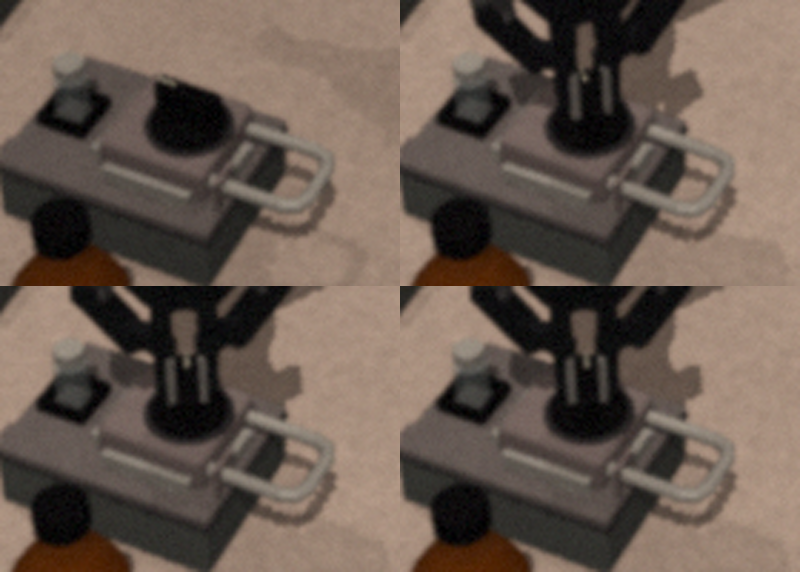

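The bow near (322,185) in each tile is unchanged, so the shackle is still shut. I'm turning on in small steps.

Call:
send_rows:
  deltas: "0 0 0 2; 0 0 0 3; 0 0 0 3"

```text
t: 7.45
eef_pos: [0.6054, 0.2257, 0.0984]
tool_rot: [0.0, 0.561, 0.828, 0.0]
contact_force: [0.8, -4.9, -0.7]
gripper_width: 0.13
grasp_force: 43.4
```

```bash
python3 s.py; python3 c.py cur|cut -c1-170
```

```text
7.45 [0.6054 0.2257 0.0984] toolx ang 111.69 zdown [ 0.001  0.    -1.   ]
F [ 0.83 -4.9  -0.7 ] T [-1.    -0.293 -0.244] 0.13023498207358233 43.403849601745605
cur [121, 121, 119, 118, 116, 116, 115, 115, 114, 114, 114, 115, 115, 116, 115, 115, 118, 122, 127, 129, 129, 124, 117, 110, 105, 104, 108, 113, 117, 121, 127, 135, 141, 
[310.87585425 323.22245571] [315.15084415 324.6176361 ]
```

Call:
send_rows:
  deltas: "0 0 0 2; 0 0 0 2.5; 0 0 0 2.5"

```text
t: 7.8
eef_pos: [0.6053, 0.2258, 0.0984]
tool_rot: [0.0, 0.579, 0.816, 0.0]
contact_force: [1.0, -4.1, -0.6]
gripper_width: 0.128
grasp_force: 43.3
```

```bash
python3 s.py; python3 c.py cur|cut -c1-170
```

```text
7.8 [0.6053 0.2258 0.0984] toolx ang 109.27 zdown [ 0.001  0.    -1.   ]
F [ 1.04 -4.1  -0.61] T [-0.943 -0.471 -0.106] 0.12782328444839344 43.286234736442566
cur [121, 119, 117, 116, 115, 115, 115, 115, 115, 115, 116, 118, 120, 121, 119, 115, 113, 116, 121, 127, 131, 130, 126, 119, 112, 107, 108, 110, 113, 117, 122, 129, 135, 
[310.87585425 323.22245571] [315.15084415 324.6176361 ]
```

The shackle sprang out about 7 mm and the torque reversed, so this is the true notch. I'll nudge slightly further and check.

Call:
send_rows:
  deltas: "0 0 0 1.5; 0 0 0 1.5; 0 0 0 1.5"

```text
t: 8.15
eef_pos: [0.6052, 0.2258, 0.0984]
tool_rot: [0.0, 0.589, 0.808, 0.0]
contact_force: [2.0, -3.8, -1.4]
gripper_width: 0.128
grasp_force: 43.2
```

```bash
python3 s.py; python3 c.py cur|cut -c1-170
```

```text
8.15 [0.6052 0.2258 0.0984] toolx ang 107.8 zdown [ 0.001  0.    -1.   ]
F [ 2.   -3.79 -1.35] T [-0.899 -0.679 -0.058] 0.12813980248263404 43.22661280632019
cur [120, 118, 117, 116, 115, 115, 115, 115, 115, 114, 115, 117, 120, 121, 121, 118, 115, 114, 116, 121, 126, 129, 129, 126, 119, 113, 109, 109, 110, 113, 115, 119, 125, 
[310.87585425 323.22245571] [315.15084415 324.6176361 ]
```

Call:
send_rows:
  deltas: "0 0 0 0; 0 0 0 0; 0 0 0 0; 0 0 -0.025 0; 0 0 -0.05 0"
  claw: 0.38

```text
t: 8.7
eef_pos: [0.604, 0.2262, 0.1481]
tool_rot: [-0.001, 0.589, 0.808, -0.001]
contact_force: [0.6, 0.0, 0.1]
gripper_width: 0.382
grasp_force: 0.0
```

Call:
send_rows:
  deltas: "0.012 -0.029 0 7.5; 0.024 -0.058 0 15; 0.036 -0.087 0 22.6; 0.036 -0.087 0 22.6; 0.036 -0.087 0 22.6"

```text
t: 9.2
eef_pos: [0.5109, 0.2343, 0.1487]
tool_rot: [-0.0, 0.735, 0.678, 0.0]
contact_force: [0.7, 0.1, -0.6]
gripper_width: 0.378
grasp_force: 0.0
```

```bash
python3 s.py; python3 c.py cur|cut -c1-170; python3 - <<'E'
from h import *
p=bot.read_camera('wrist'); save(p,'w2'); lm(p,['bow_a','dial_a_grip'])
E
```

```text
9.2 [0.5109 0.2343 0.1487] toolx ang 85.38 zdown [ 0.001  0.001 -1.   ]
F [ 0.71  0.1  -0.58] T [-0.013 -0.038  0.008] 0.37844811769197506 0.0
cur [116, 115, 113, 113, 112, 112, 112, 113, 113, 113, 113, 115, 117, 119, 120, 120, 119, 120, 124, 130, 136, 138, 136, 130, 122, 112, 105, 103, 106, 110, 113, 116, 120, 
[310.87585425 323.22245571] [315.15084415 324.6176361 ]
bow_a [([0.5128, 0.2356, 0.0646], 0.97)]
dial_a_grip [([0.6055, 0.2257, 0.0974], 0.94)]
```

View pics/w2.png

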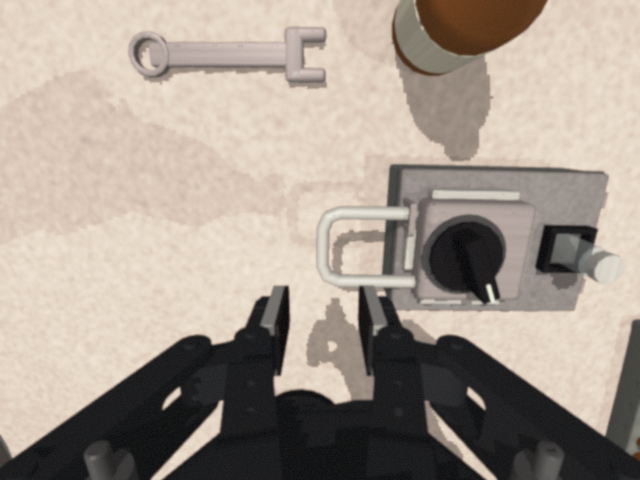

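The wrist view shows the bow at (324,245), midway between the fingers at u≈288 and 358, with the dial turned about 66°. I'll lower around the bow and grip lightly.

Call:
send_rows:
  deltas: "0 0 0.03 0; 0 0 0.06 0; 0 0 0.085 0; 0 0 0.09 0; 0 0 0.09 0"

```text
t: 9.9
eef_pos: [0.5113, 0.2329, 0.0577]
tool_rot: [-0.0, 0.736, 0.677, -0.001]
contact_force: [-0.1, 0.6, 0.6]
gripper_width: 0.382
grasp_force: 0.0
```

```bash
python3 s.py
```

```text
9.9 [0.5113 0.2329 0.0577] toolx ang 85.17 zdown [-0.001 -0.001 -1.   ]
F [-0.09  0.56  0.6 ] T [-0.001 -0.047  0.009] 0.3818756415778485 0.0
```

Call:
send_rows:
  deltas: "0 0 0 0; 0 0 0 0; 0 0 0 0; 0 0 0 0"
  claw: 0
  force: 25

```text
t: 10.3
eef_pos: [0.5117, 0.2338, 0.0593]
tool_rot: [0.0, 0.736, 0.677, 0.001]
contact_force: [-1.1, -0.0, 3.2]
gripper_width: 0.088
grasp_force: 24.5
```

```bash
python3 s.py
```

```text
10.3 [0.5117 0.2338 0.0593] toolx ang 85.19 zdown [ 0.001  0.001 -1.   ]
F [-1.12 -0.05  3.23] T [ 0.008  0.209 -0.127] 0.08821124908372195 24.47237592190504
```

Call:
send_rows:
  deltas: "0 -0.003 0 0; 0 -0.006 0 0; 0 -0.009 0 0; 0 -0.012 0 0; 0 -0.014 0 0"

```text
t: 10.8
eef_pos: [0.4978, 0.2346, 0.0585]
tool_rot: [0.0, 0.736, 0.677, 0.001]
contact_force: [8.0, -1.1, -0.7]
gripper_width: 0.089
grasp_force: 24.4
```

```bash
python3 s.py; python3 c.py cur|cut -c1-220
```

```text
10.8 [0.4978 0.2346 0.0585] toolx ang 85.21 zdown [ 0.002  0.    -1.   ]
F [ 8.02 -1.14 -0.71] T [-0.011 -1.903 -0.086] 0.0891464320619193 24.37770936638117
cur [85, 84, 84, 84, 84, 85, 85, 84, 83, 82, 79, 75, 69, 62, 54, 47, 43, 41, 41, 44, 48, 50, 51, 50, 46, 41, 33, 27, 25, 30, 44, 63, 79, 88, 90, 87, 81, 75, 69, 65, 59, 53, 46, 38, 31, 23, 19, 15, 13, 12, 16, 26, 41, 58]
[310.87585425 323.22245571] [315.15084415 324.6176361 ]
```

Call:
send_rows:
  deltas: "0 -0.001 0 0; 0 -0.002 0 0; 0 -0.002 0 0"

```text
t: 11.15
eef_pos: [0.4978, 0.2346, 0.059]
tool_rot: [0.001, 0.736, 0.677, 0.002]
contact_force: [8.0, -0.9, 1.3]
gripper_width: 0.093
grasp_force: 24.4
```

```bash
python3 s.py
```

```text
11.15 [0.4978 0.2346 0.059 ] toolx ang 85.14 zdown [ 0.005  0.001 -1.   ]
F [ 7.98 -0.9   1.28] T [-0.103 -1.699 -0.02 ] 0.09319497140976293 24.407700821757317
```

Fully out against the stop: the tool no longer follows the pull. I'll ease off, release, and check.

Call:
send_rows:
  deltas: "0 0.002 0 0; 0 0.002 0 0"

```text
t: 11.35
eef_pos: [0.4978, 0.2346, 0.0584]
tool_rot: [0.0, 0.736, 0.677, 0.0]
contact_force: [4.0, 0.1, 2.0]
gripper_width: 0.092
grasp_force: 24.6
```

Call:
send_rows:
  deltas: "0 0 0 0; 0 0 0 0; 0 0 0 0; 0 0 -0.04 0; 0 0 -0.08 0"
  claw: 0.38

```text
t: 11.85
eef_pos: [0.4954, 0.2338, 0.1377]
tool_rot: [-0.001, 0.736, 0.677, -0.002]
contact_force: [0.4, 0.1, 1.2]
gripper_width: 0.379
grasp_force: 0.0
```

Call:
send_rows:
  deltas: "0 0 -0.04 0; 0 0 -0.06 -8; 0 0 -0.06 -16; 0 0 -0.06 -22.5; 0 0 -0.06 -22.5"

```text
t: 12.35
eef_pos: [0.4965, 0.2343, 0.1981]
tool_rot: [-0.0, 0.589, 0.808, -0.0]
contact_force: [-0.3, 0.5, 0.3]
gripper_width: 0.375
grasp_force: 0.0
```

```bash
python3 s.py; python3 c.py cur|cut -c1-220; cat > bar.py <<'E'
from h import *
p=bot.read_camera('wrist'); save(p,'w3'); lm(p,['bow_a','dial_a_grip','lock_a_mid','pad_top'])
d=p['depth']; v,u=np.nonzero(d>0); K=np.array([[p['fx'],0,p['cx']],[0,p['fy'],p['cy']],[0,0,1.]])
n=cv2.undistortPoints(np.c_[u,v].astype(np.float32)[:,None],K,np.array(p['dist_coeffs']))[:,0]
z=d[v,u]; c=np.c_[n[:,0]*z,-n[:,1]*z,-z,np.ones(len(z))]
w=(np.linalg.inv(p['camera_from_world'])@c.T).T[:,:3]
s=w[(abs(w[:,2]-.104)<.007)&(np.hypot(w[:,0]-.605,w[:,1]-.2255)<.035)]
print(len(s),cv2.minAreaRect((s[:,:2]*1000).astype(np.float32)),s.mean(0))
b=w[(abs(w[:,2]-.065)<.006)&(w[:,0]<.56)&(w[:,0]>.47)&(abs(w[:,1]-.234)<.012)]
print('bow x',len(b),b[:,0].min(),b[:,0].max(),b.mean(0))
E
python3 bar.py
```

```text
12.35 [0.4965 0.2343 0.1981] toolx ang 107.77 zdown [-0.001 -0.    -1.   ]
F [-0.32  0.47  0.28] T [-0.012  0.05  -0.02 ] 0.37481793030993366 0.0
cur [117, 118, 119, 117, 115, 113, 112, 112, 112, 111, 110, 111, 112, 112, 114, 117, 119, 120, 121, 121, 121, 120, 119, 118, 117, 115, 113, 111, 110, 109, 111, 118, 125, 132, 136, 134, 129, 121, 111, 104, 103, 107, 113, 
[310.87585425 323.22245571] [315.15084415 324.6176361 ]
bow_a [([0.4987, 0.235, 0.0667], 0.79)]
dial_a_grip [([0.6073, 0.2283, 0.0983], 0.65)]
lock_a_mid [([0.6034, 0.224, 0.0655], 0.56)]
pad_top []
1000 ((603.1166381835938, 227.08726501464844), (12.479546546936035, 41.63908386230469), 18.06267547607422) [0.60148903 0.22839418 0.10467691]
bow x 298 0.4928657565390449 0.5035002903226675 [0.49781765 0.23399748 0.06673227]
```

The shackle is about 20.5 mm out. The bar angle of 18.1° matches the jaws. Now I go back over the dial and grip firmly.

Call:
send_rows:
  deltas: "-0.014 0.034 0 0; -0.028 0.067 0 0; -0.042 0.101 0 0; -0.042 0.101 0 0; -0.042 0.101 0 0"

```text
t: 13.15
eef_pos: [0.6063, 0.2249, 0.1976]
tool_rot: [-0.0, 0.591, 0.807, -0.001]
contact_force: [-1.0, 1.1, -1.0]
gripper_width: 0.38
grasp_force: 0.0
```

Call:
send_rows:
  deltas: "0 0 0.03 0; 0 0 0.06 0; 0 0 0.085 0; 0 0 0.1 0; 0 0 0.1 0"

```text
t: 13.65
eef_pos: [0.6039, 0.2252, 0.0963]
tool_rot: [-0.001, 0.59, 0.808, -0.002]
contact_force: [0.0, 0.2, -0.1]
gripper_width: 0.385
grasp_force: 0.0
```

```bash
python3 s.py
```

```text
13.65 [0.6039 0.2252 0.0963] toolx ang 107.75 zdown [-0.004 -0.002 -1.   ]
F [ 0.02  0.19 -0.12] T [-0.006  0.06   0.01 ] 0.38516012504874736 0.0
```

Call:
send_rows:
  deltas: "0 0 0 0; 0 0 0 0; 0 0 0 0; 0 0 0 0; 0 0 0 0"
  claw: 0
  force: 90

```text
t: 14.15
eef_pos: [0.6062, 0.2251, 0.0997]
tool_rot: [0.0, 0.59, 0.807, 0.0]
contact_force: [-5.9, -3.1, 6.4]
gripper_width: 0.11
grasp_force: 90.6
```

```bash
python3 s.py
```

```text
14.15 [0.6062 0.2251 0.0997] toolx ang 107.69 zdown [ 0.  0. -1.]
F [-5.87 -3.14  6.44] T [-0.53   1.066  0.05 ] 0.11025773107879633 90.61128973960876
```

Call:
send_rows:
  deltas: "0 0 -0.004 0; 0 0 -0.008 0; 0 0 -0.014 0; 0 0 -0.022 0; 0 0 -0.03 0"

```text
t: 14.65
eef_pos: [0.6063, 0.2254, 0.129]
tool_rot: [0.0, 0.59, 0.807, 0.0]
contact_force: [0.6, 0.5, -5.0]
gripper_width: 0.112
grasp_force: 88.9
```

```bash
python3 s.py
```

```text
14.65 [0.6063 0.2254 0.129 ] toolx ang 107.7 zdown [ 0.  0. -1.]
F [ 0.63  0.45 -5.01] T [-0.053 -0.005  0.03 ] 0.11211814191347211 88.92832517623901
```

Call:
send_rows:
  deltas: "0 0 -0.02 0; 0 0 -0.04 0; 0 0 -0.06 0; 0 0 -0.075 0; 0 0 -0.075 0"

```text
t: 15.15
eef_pos: [0.6077, 0.2259, 0.2062]
tool_rot: [0.001, 0.59, 0.807, 0.002]
contact_force: [0.1, -0.2, -5.6]
gripper_width: 0.109
grasp_force: 89.0
```

```bash
python3 s.py; python3 - <<'E'
from h import *
p=bot.read_camera('side'); cv2.imwrite('pics/l.png',cv2.resize(p['img'][180:400,150:430],(700,550))[:,:,::-1]); lm(p,['lock_a_mid','bow_a','pad_top'])
E
```

```text
15.15 [0.6077 0.2259 0.2062] toolx ang 107.69 zdown [ 0.005  0.002 -1.   ]
F [ 0.09 -0.19 -5.6 ] T [-0.012 -0.11   0.022] 0.10894076083939841 88.97550344467163
lock_a_mid [([0.6014, 0.2251, 0.1723], 0.83)]
bow_a [([0.5027, 0.2371, 0.1685], 0.78), ([0.5274, -0.1986, 0.0629], 0.56)]
pad_top [([0.4714, 0.0157, 0.0128], 0.63)]
```

View pics/l.png

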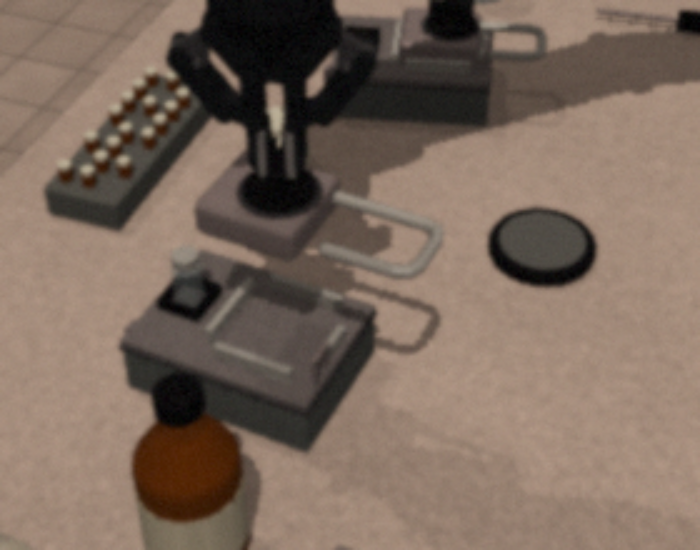

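The lock is lifted level with the shackle out (bow at about (425,250)), and the vial is still in its pocket at (187,275). I'm carrying it smoothly to the pad.

Call:
send_rows:
  deltas: "-0.006 -0.008 0 0; -0.022 -0.027 0 0; -0.041 -0.05 0 0; -0.061 -0.075 0 0; -0.08 -0.099 0 0"

```text
t: 15.85
eef_pos: [0.5345, 0.1169, 0.2025]
tool_rot: [-0.0, 0.59, 0.807, -0.001]
contact_force: [0.4, 0.1, -4.8]
gripper_width: 0.113
grasp_force: 89.0
```

Call:
send_rows:
  deltas: "-0.02 -0.025 0 0; -0.04 -0.05 0.002 0; -0.06 -0.074 0.004 0; -0.074 -0.09 0.005 0; -0.078 -0.095 0.005 0"

```text
t: 16.35
eef_pos: [0.467, 0.0127, 0.1976]
tool_rot: [-0.001, 0.591, 0.806, -0.001]
contact_force: [0.3, 0.6, -4.9]
gripper_width: 0.112
grasp_force: 89.0
```

Call:
send_rows:
  deltas: "0 0 0 0; 0 0 0 0; 0 0 0 0; 0 0 0 0; 0 0 0 0"

```text
t: 16.85
eef_pos: [0.4697, 0.0163, 0.1982]
tool_rot: [-0.0, 0.589, 0.808, 0.0]
contact_force: [0.3, 0.7, -5.2]
gripper_width: 0.111
grasp_force: 89.0
```

```bash
python3 s.py; python3 - <<'E'
from h import *
s=bot.read_camera('scene'); lm(s,['lock_a_mid','bow_a','pad_top','vial_mid','dial_a_grip'])
p=bot.read_camera('side'); lm(p,['lock_a_mid','bow_a','pad_top','vial_mid'])
cv2.imwrite('pics/f.png',np.hstack([cv2.resize(q['img'][100:400,150:550],(400,300)) for q in (s,p)])[:,:,::-1])
E
```

```text
16.85 [0.4697 0.0163 0.1982] toolx ang 107.76 zdown [-0.  0. -1.]
F [ 0.34  0.7  -5.17] T [-0.    -0.046 -0.009] 0.11136224625834361 88.96963119506836
lock_a_mid [([0.467, 0.0208, 0.1647], 0.65)]
bow_a [([0.3638, 0.03, 0.1598], 0.68), ([0.5282, -0.1988, 0.057], 0.48)]
pad_top [([0.4728, 0.0181, 0.0164], 0.67)]
vial_mid [([0.6923, 0.2149, 0.0757], 0.43)]
dial_a_grip [([0.4681, 0.0169, 0.1963], 0.47)]
lock_a_mid [([0.4655, 0.0147, 0.1618], 0.96)]
bow_a [([0.3643, 0.0251, 0.1589], 0.82), ([0.5279, -0.2002, 0.0623], 0.42)]
pad_top [([0.47, 0.016, 0.015], 0.77), ([0.6873, 0.2169, 0.0709], 0.52)]
vial_mid [([0.6889, 0.2188, 0.0699], 0.8), ([0.6025, 0.226, -0.0027], 0.35), ([0.4729, 0.0161, 0.0135], 0.25)]
```

View pics/f.png

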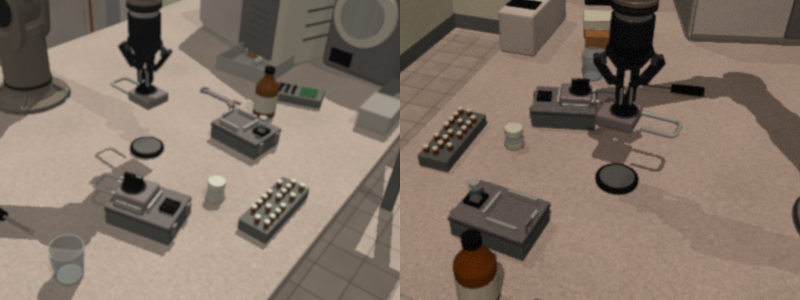

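The open lock hangs level over the pad, at about (145,95) in the scene tile and (620,117) in the side tile. The body centre is about 150 mm above the pad top, and everything else is in place. Handing in.

```bash
python3 -c "
from station import bot
print(bot.hand_in())"
```

```text
the job is handed in; nothing more can be done
None
```

I opened safe_a's lock at the true notch, pulled its shackle fully out, and handed in with the lock held level about 15 cm above the check-in pad; the other lock, vial and plug were not touched.

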